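# Stir the draw beads in the kiosk basin

## Task

The wooden beads in the metal basin must be mixed for the shop's draw: first take the carton that lies across the basin and lay it flat in the white tray. Then, with the wooden stick from the tin, stir the beads at least one full round clockwise (seen from above), beginning and ending at the side with the basin's handle, with the stick's foot close to the bottom all the way, so that most of the cube beads and most of the drum beads end up somewhere else in the basin and none leaves it. Finally stand the stick upright in its tin again, without touching the beads with the gripper or disturbing the other things on the table.

Things in the scene. Friction and masses are not known exactly. Their poses are not given: they have to be found in the camera images.
- bowl: Round aluminium basin, fixed: outer diameter 210 mm, height 60 mm, upright 5 mm walls (inner radius 100 mm), flat inner floor 6 mm above its origin. One dark loop handle, 70 mm wide, sticks out 40 mm at 45 mm height. Origin: centre of underside; z up; +x points at the handle, any heading. Clockwise from above goes +x (handle), -y, -x, +y.
- carton: Closed slim cardboard carton with a pale stripe, 250 mm long (x), 50 mm wide (y), 45 mm high (z), 150 g, lying flat across the basin, its underside on the rim, above the beads. Origin: centre of its underside.
- tray: Shallow white plastic tray, fixed to the table, 300 mm (x) by 140 mm (y) outside, 20 mm high, walls 5 mm, inner floor 5 mm above its origin; on the left or on the right of the basin. Origin: centre of its underside.
- stick: Wooden stirring stick like a long pestle, 200 mm tall, about 120 g, standing by itself in the tin. Thick round foot, 40 mm diameter, up to 45 mm height; 18 mm stem; square grip 24 x 24 mm from 150 to 200 mm height. Origin: centre of the foot's underside; z along the stick towards the grip; x and y square to the grip's faces.
- tin: Low open round steel tin, fixed to the table, 100 mm outer diameter, 40 mm high, inner radius 46 mm at the rim and somewhat less at the floor, inner floor 5 mm above its origin; on the other side of the basin from the tray. Origin: centre of its underside.
- pack2: Bystander: small dark packet 88 x 58 x 23 mm lying flat beyond the basin; leave alone. Origin: centre of its underside.
- jar: Bystander: brown glass jar, 70 mm diameter, 90 mm high, beyond the basin; leave alone. Origin: centre of its underside.
- mug: Bystander: white mug, 76 mm diameter, 85 mm high, beyond the basin; leave alone. Origin: centre of its underside.
- bead1: Wooden drum bead (short cylinder), 34 mm diameter, 28 mm high, 20 g, loose on the floor of the basin, within 60 mm of its centre; the floor on the handle side starts free of beads. Origin: centre of the end it starts on.
- bead2: Wooden cube bead, 28 mm, 20 g, loose on the floor of the basin, within 60 mm of its centre; the floor on the handle side starts free of beads. Origin: centre of the face it starts on.
- bead3: Wooden drum bead (short cylinder), 34 mm diameter, 28 mm high, 20 g, loose on the floor of the basin, within 60 mm of its centre; the floor on the handle side starts free of beads. Origin: centre of the end it starts on.
- bead4: Wooden cube bead, 28 mm, 20 g, loose on the floor of the basin, within 60 mm of its centre; the floor on the handle side starts free of beads. Origin: centre of the face it starts on.
- bead5: Wooden drum bead (short cylinder), 34 mm diameter, 28 mm high, 20 g, loose on the floor of the basin, within 60 mm of its centre; the floor on the handle side starts free of beads. Origin: centre of the end it starts on.
- bead6: Wooden cube bead, 28 mm, 20 g, loose on the floor of the basin, within 60 mm of its centre; the floor on the handle side starts free of beads. Origin: centre of the face it starts on.
Not all that is in view belongs to the job. There is more than one size of the stick; the one meant has the size given above.

How it is judged:
By the outcome, as a careful person would: the job done as asked, in the order asked, and still so for the second after the job is handed in, with the robot touching nothing.
It also fails if it takes over 72 s, if anything falls off the work surface, if the arm or the gripper's body presses on something with over 40 N, if the wrist force passes 120 N, or if a joint passes its speed limit or range.

## Robot

A 6-joint arm with a two-finger parallel gripper is mounted at the origin on the work surface. World frame = base frame: x ahead of the robot, y to its left, z up, the work surface at z = 0. Lengths are in m, angles in rad, forces in N, time in s.
With the tool pointing down it reaches from about 0.3 to 1 m from the base axis. Payload 5.1 kg.
Tool frame: the origin (TCP) lies midway between the tips of the shut fingers; the grasp point (between the pads) lies 19 mm behind it; z points along the fingers, y is the line along which they close (so a half turn about z gives the same grasp; the last joint's range is limited). The gripper opens to 95 mm and grips with 3 to 60 N. Pads are 20 mm wide; open, the fingers measure 119 mm over their backs; the gripper's body (75 mm by 180 mm) begins 59 mm behind the grasp point.
Start: joints at [1.253, 0.124, 1.65, -0, 1.367, -0.083], TCP at [0.151, 0.632, 0.215] pointing down, gripper open.
Joint ranges: [-2.61, 2.61], [-1.02, 2.33], [0.03, 2.71], [-1.35, 4.49], [0.32, 2.68], [-2.91, 2.91]. Speed limits (rad/s): [2.57, 2.57, 3.14, 3.14, 3.14, 3.14].

## Interface

Orientations are given as [roll, pitch, yaw] about the fixed x, y, z axes, in that order (R = Rz(yaw) Ry(pitch) Rx(roll)).
In Python, from cell import ctrl gives the robot as it stands. The module is installed in compiled form; this text tells all that it offers.
- The arm moves only by the tool servo_tool, never from a script. Its argument "increments" is text: rows parted by semicolons, each of 7 numbers parted by spaces: the turn, a rotation vector about the tool's x, y, z in degrees, then the shift along the tool's x, y, z in m, then the closure, from 0 (fully open) to 1 (shut). A call has 1 to 8 rows; each row shifts and turns the commanded pose from where the row before left it, along the tool's axes as they then stand; what a row does not reach is not made up. A row lasts 1/12 s, in which the tool goes at most 41.7 mm and 7.16 degrees, less where a joint would pass 70% of its speed; a pose out of reach is approached as far as the arm can. A call with a gripper value outside its range is refused whole. The fingers move at their own pace and stop on an object; "grip_force" is the grip in N (left out, the last holds). Time passes only in rows, so rows that do not move let the fingers close. It gives the time, the measured TCP pose, the force, the opening and the grip force at its end, in the units of the state.
- ctrl.get_obs(): the state, without advancing time (a new reading comes with each control period).
- ctrl.camera(name): name is "scene" or "top" or "wrist"; returns a dict with "pixels" (384x512x3 uint8, red, green, blue), "mtx" (3x3 intrinsics, pixels), "dist_coeffs" ([k1, k2, p1, p2, k3] as OpenCV has them; the pictures are not rectified), "R" (3x3) and "t" (3): a world point X has camera coordinates R X + t. Camera axes: x right, y down, z forward; pixel columns grow to the right and rows downward; lengths in m; the calibration is good to about 2 mm. A picture is of the moment at which its call begins. There is no depth.
- ctrl.finish_job(): hands the job in; it is judged then, once.
The state is a dict: "time": time; "qpos": joint angles; "dq": joint speeds; "joint_efforts": joint torques, N m; "position": TCP position; "ee_rot": TCP orientation; "wrist_force": force on the tool from outside, world axes, zero at the start; "torque": the same for the moment, N m; "finger_gap": finger opening in m; "grasp_force": force on a finger pad.
Only numpy, scipy, OpenCV 4.12 (cv2) and the standard library are available. Lean on these libraries where they do the work, as an engineer would, in place of code of your own. Each camera call takes 0.05 s, during which the arm holds its last target. There are 200 camera calls.

## Working session

There is one attempt and no reset: what is moved stays moved. The work goes in short steps, Python scripts to look and compute and a tool call to move; the robot and the scene stay as the last step left them, time stands still between calls to the robot, and variables do not carry over. Pictures are saved under pics/ and viewed, at most 10 in all, crops included, and the job is handed in when it is done.

Besides the shell and the picture viewer there is one more tool, called after "Call:" as a command line: name --argument value ..., lists and objects as JSON in quotes. servo_tool: Moves the arm, as the interface text tells. Its arguments: {"type":"object","properties":{"increments":{"type":"string"},"grip_force":{"type":"number"}},"required":["increments"]}

```bash
mkdir -p pics; cat > h.py <<'E'
import numpy as np, cv2, json
from cell import ctrl
def shot(n,f):
    c=ctrl.camera(n); cv2.imwrite(f'pics/{f}.png',c['pixels'][...,::-1]); np.save(f'pics/{f}.npy',c,allow_pickle=True); return c
def load(f): return np.load(f'pics/{f}.npy',allow_pickle=True).item()
def ray(c,uv):
    uv=np.array(uv,float).reshape(-1,1,2)
    p=cv2.undistortPoints(uv,np.array(c['mtx']),np.array(c['dist_coeffs'])).reshape(-1,2)
    R=np.array(c['R']);t=np.array(c['t']).ravel()
    d=np.c_[p,np.ones(len(p))]@R; return -R.T@t,d
def plane(c,uv,z):
    o,d=ray(c,uv); return o+d*((z-o[2])/d[:,2])[:,None]
def tri(c1,u1,c2,u2):
    o1,d1=ray(c1,u1);o2,d2=ray(c2,u2);out=[]
    for a,b in zip(d1,d2):
        s=np.linalg.lstsq(np.c_[a,-b],o2-o1,rcond=None)[0]
        p,q=o1+a*s[0],o2+b*s[1]; out.append(np.r_[(p+q)/2,np.linalg.norm(p-q)])
    return np.array(out)
def proj(c,X):
    return cv2.projectPoints(np.array(X,float).reshape(-1,1,3),cv2.Rodrigues(np.array(c['R']))[0],np.array(c['t'],float),np.array(c['mtx']),np.array(c['dist_coeffs']))[0].reshape(-1,2)
E
python3 - <<'E'
from h import *
a=[shot(n,n) for n in('scene','top')]
for c in a: print(-np.array(c['R']).T@np.array(c['t']).ravel())
o=ctrl.get_obs();print(o)
E
```

```text
[1.3549319  0.17802224 0.68542511]
[ 0.47270698 -0.04003736  1.13222793]
{'time': 0.1, 'qpos': array([ 1.25339700e+00,  1.24413539e-01,  1.65155922e+00,  5.60701956e-06,
        1.36754304e+00, -8.26234865e-02]), 'dq': array([ 0.00012543, -0.00156805, -0.00236731, -0.0006281 , -0.00052857,
       -0.00095545]), 'joint_efforts': array([ 6.43814637e-04, -4.18879509e+01, -3.61095822e+01,  7.77688692e-02,
        4.61223442e-02, -6.80315384e-05]), 'position': array([0.15105843, 0.63158187, 0.21351417]), 'ee_rot': array([-3.13967652e+00, -1.64187011e-04,  2.90681552e+00]), 'wrist_force': array([ 0.10408251,  0.91657443, -0.34633928]), 'torque': array([-0.02719824, -0.0365154 , -0.02745327]), 'grasp_force': 0.0, 'finger_gap': 0.09535565259614981}
```

View pics/scene.png

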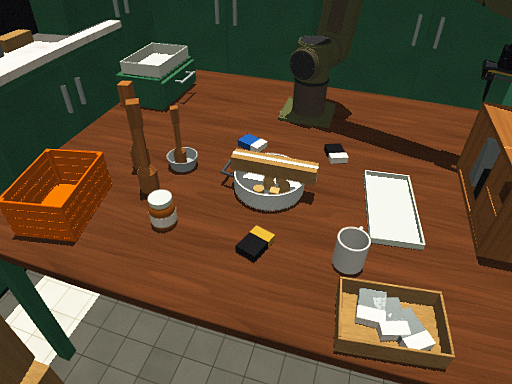

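View pics/top.png

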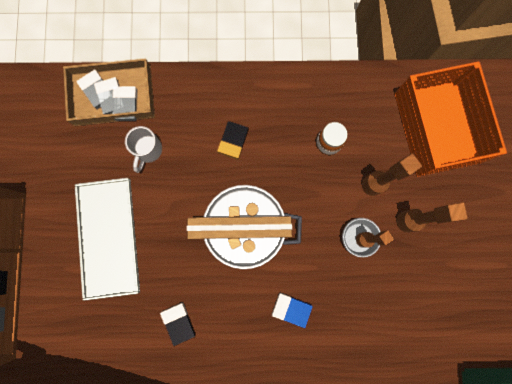

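The scene image shows the tin with a short stick at about (180,140), two larger pestles standing on the table at (127,90) and (143,130), the carton on the basin at (274,168) and the tray at (392,208). The top image shows the tin at (361,238), larger pestles at (375,182) and (410,220), the handle at (296,228), the carton at (240,228) and the tray at (107,239).

Candidates for the stick, by top pixel: (370,240) in the tin, (375,182) and (410,220), both larger and on the table. I choose the one in the tin. Next is a close crop to check it.

```bash
python3 - <<'E'
from h import *
s,t=load('scene'),load('top')
a=cv2.resize(t['pixels'][175:280,180:410],None,fx=3.4,fy=3.4,interpolation=2)[:,:,::-1]
b=cv2.resize(s['pixels'][95:185,110:330],None,fx=2.6,fy=2.6,interpolation=2)[:,:,::-1]
b=cv2.copyMakeBorder(b,0,0,0,a.shape[1]-b.shape[1],0)
cv2.imwrite('pics/crop1.png',np.vstack([a,b])); print(a.shape,b.shape)
for n,c in(('top',t),('scene',s)):
    hsv=cv2.cvtColor(c['pixels'],cv2.COLOR_RGB2HSV)
    for nm,lo,hi in(('white',(0,0,150),(180,60,255)),('wood',(5,90,110),(25,255,255))):
        m=cv2.inRange(hsv,lo,hi)
        for k in cv2.findContours(m,0,2)[0]:
            if cv2.contourArea(k)>60: 
                r=cv2.minAreaRect(k); print(n,nm,cv2.contourArea(k),np.round(r[0]),np.round(r[1]),round(r[2]),cv2.boxPoints(r).round(1).tolist() if cv2.contourArea(k)>1000 else '')
E
```

```text
(357, 782, 3) (234, 782, 3)
top white 282.0 [173. 314.] [13. 25.] 66 
top white 274.5 [281. 306.] [13. 24.] 20 
top white 197.0 [244. 253.] [30. 80.] 89 
top white 1202.5 [244. 250.] [26. 70.] 89 [[209.0, 238.0], [279.0, 236.6999969482422], [279.5, 262.5], [209.39999389648438, 263.79998779296875]]
top white 441.0 [239. 227.] [  5. 104.] 89 
top white 338.5 [361. 237.] [38. 36.] 90 
top white 1014.0 [244. 203.] [26. 70.] 88 [[208.10000610351562, 191.1999969482422], [278.0, 188.39999389648438], [279.0, 214.0], [209.10000610351562, 216.6999969482422]]
top white 191.5 [243. 200.] [31. 79.] 89 
top white 6243.0 [105. 239.] [118.  56.] 85 [[72.19999694824219, 182.1999969482422], [127.9000015258789, 177.39999389648438], [138.0, 294.8999938964844], [82.30000305175781, 299.70001220703125]]
top white 719.5 [136. 145.] [30. 42.] 37 
top white 428.0 [334. 134.] [23. 23.] 90 
top white 1461.0 [106.  94.] [63. 37.] 25 [[69.4000015258789, 97.0999984741211], [85.30000305175781, 63.400001525878906], [142.6999969482422, 90.5999984741211], [126.80000305175781, 124.30000305175781]]
top white 21447.0 [18
[... 4753 characters left out ...]
[[-8.399999618530273, 57.70000076293945], [111.0999984741211, 2.799999952316284], [119.5, 21.100000381469727], [-0.0, 76.0]]
scene wood 358.0 [ 34. 374.] [17. 29.] 31 
scene wood 679.5 [507. 129.] [67. 22.] 65 
scene wood 67.0 [132. 101.] [ 6. 13.] 90 
scene wood 4868.5 [399. 121.] [153.  47.] 10 [[319.6000061035156, 131.1999969482422], [327.6000061035156, 84.5], [478.1000061035156, 110.19999694824219], [470.20001220703125, 156.89999389648438]]
scene wood 94788.0 [278. 209.] [543. 252.] 16 [[-17.399999618530273, 255.89999389648438], [51.79999923706055, 13.699999809265137], [573.9000244140625, 162.8000030517578], [504.70001220703125, 405.1000061035156]]
scene wood 120.0 [14. 34.] [ 6. 31.] 72
```

View pics/crop1.png

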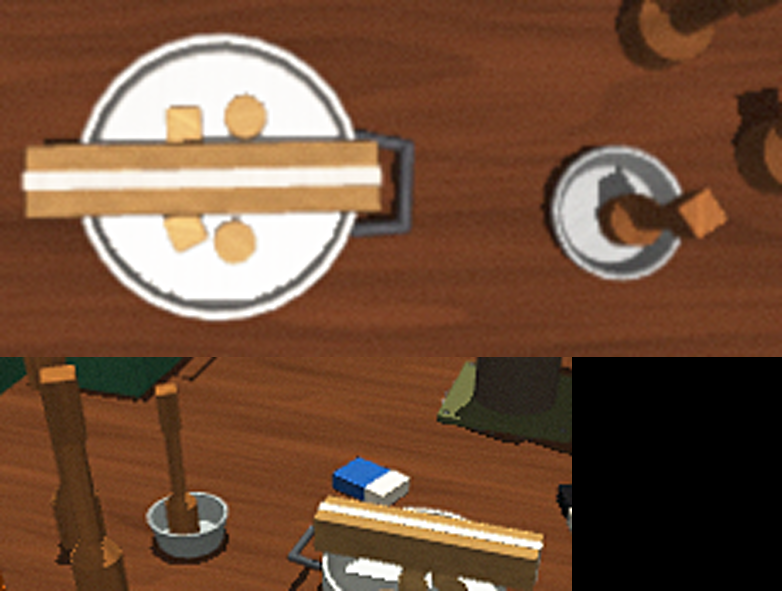

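The crop shows the tin stick with a 2:1 foot-to-stem shape. Its grip top is at crop (702,213), the carton stripe ends are at (23,181) and (381,176), and two cubes and two drums are visible beside the carton. I'll check it by triangulation.

```bash
cat >> h.py <<'E'
def fitc(P):
    A=np.c_[2*P[:,:2],np.ones(len(P))];x=np.linalg.lstsq(A,(P[:,:2]**2).sum(1),rcond=None)[0]
    return x[0],x[1],(x[2]+x[0]**2+x[1]**2)**.5
E
python3 - <<'E'
from h import *
np.set_printoptions(precision=4,suppress=True)
s,t=load('scene'),load('top')
T=lambda L:np.array(L)/3.4+[180-.35,175-.35]
S=lambda L:(np.array(L)-[0,357])/2.6+[110-.3,95-.3]
print('sticktop/stripe',tri(t,T([[702,213],[23,181],[381,176]]),s,S([[167,389],[542,541],[324,505]])))
print('carton corners',plane(t,T([[26,147],[380,141],[380,210],[24,216]]),.105))
print('stick corners',plane(t,T([[701,187],[727,212],[704,238],[678,212]]),.205))
print('foot top guess',plane(t,T([[632,220]]),.05))
print('tin', fitc(plane(t,T([[552,213],[687,213],[619,146],[619,280],[571,165],[665,261]]),.04)))
print('bowl',fitc(plane(t,T([[219,34],[219,320],[110,95],[330,95],[110,262],[330,262]]),.06)))
print('handle',plane(t,T([[412,137],[410,235],[411,186]]),.045))
print('beads',plane(t,T([[184,126],[246,116],[186,234],[235,241]]),.034))
m=cv2.inRange(cv2.cvtColor(t['pixels'],cv2.COLOR_RGB2HSV),(0,0,120),(180,70,255));
k=max([k for k in cv2.findContours(m[150:320,40:160],0,2)[0]],key=cv2.contourArea);b=cv2.boxPoints(cv2.minAreaRect(k))+[40,150]
print('tray',b,plane(t,b,.02),plane(t,b,.02).mean(0))
# scene tray corners for height
print('traytri',proj(s,plane(t,b,.02)))
E
```

```text
sticktop/stripe [[ 0.4949 -0.3314  0.2032  0.004 ]
 [ 0.5261  0.1156  0.111   0.0037]
 [ 0.5258 -0.1341  0.1049  0.0085]]
carton corners [[ 0.5507  0.1128  0.105 ]
 [ 0.5518 -0.1381  0.105 ]
 [ 0.5031 -0.1369  0.105 ]
 [ 0.5021  0.1137  0.105 ]]
stick corners [[ 0.5122 -0.3331  0.205 ]
 [ 0.4961 -0.3488  0.205 ]
 [ 0.4798 -0.3332  0.205 ]
 [ 0.4965 -0.3175  0.205 ]]
foot top guess [[ 0.4949 -0.3294  0.05  ]]
tin (np.float64(0.5010803461886937), np.float64(-0.3226525494718082), np.float64(0.05009380329477406))
bowl (np.float64(0.5311073216579343), np.float64(-0.023715398257564496), np.float64(0.10298159333164604))
handle [[ 0.5591 -0.168   0.045 ]
 [ 0.486  -0.1645  0.045 ]
 [ 0.5224 -0.1662  0.045 ]]
beads [[ 0.5705  0.0037  0.034 ]
 [ 0.5776 -0.0434  0.034 ]
 [ 0.4891  0.0027  0.034 ]
 [ 0.4834 -0.034   0.034 ]]
tray [[ 72.8988 181.7185]
 [130.095  177.203 ]
 [139.4088 295.1783]
 [ 82.2127 299.6937]] [[0.656  0.426  0.02  ]
 [0.6664 0.2768 0.02  ]
 [0.3623 0.245  0.02  ]
 [0.3533 0.3889 0.02  ]] [0.5095 0.3342 0.02  ]
traytri [[425.3387 246.2776]
 [365.9886 236.2691]
 [361.9    167.9842]
 [407.6037 174.9987]]
```

Call:
servo_tool --increments "0 0 6.96 0 0 0 0;0 0 6.96 0 0 0 0;0 0 6.96 0 0 0 0;0 0 6.96 0 0 0 0;0 0 6.96 0 0 0 0;0 0 6.96 0 0 0 0;0 0 6.96 0 0 0 0;0 0 6.96 0 0 0 0"

```text
time: 0.77
position: [0.1511, 0.6318, 0.2139]
ee_rot: [-3.141, 0.001, 1.929]
wrist_force: [1.3, -0.1, -0.4]
finger_gap: 0.095
grasp_force: 0.0
```

Call:
servo_tool --increments "0 0 6.96 0 0 0 0;0 0 6.96 0 0 0 0;0 0 6.96 0 0 0 0;0 0 0 -0.032 0.019 0 0;0 0 0 -0.032 0.019 0 0;0 0 0 -0.032 0.019 0 0;0 0 0 -0.032 0.019 0 0;0 0 0 -0.032 0.019 0 0"

```text
time: 1.43
position: [0.2449, 0.4715, 0.2144]
ee_rot: [-3.141, 0.0, 1.575]
wrist_force: [0.6, 0.4, 0.0]
finger_gap: 0.044
grasp_force: 0.0
```

Call:
servo_tool --increments "0 0 0 -0.032 0.019 0 0;0 0 0 -0.032 0.019 0 0;0 0 0 -0.032 0.019 0 0;0 0 0 -0.032 0.019 0 0;0 0 0 -0.032 0.019 0 0;0 0 0 -0.032 0.019 0 0;0 0 0 -0.032 0.019 0 0;0 0 0 -0.032 0.019 0 0"

```text
time: 2.1
position: [0.3984, 0.2143, 0.2144]
ee_rot: [-3.142, 0.0, 1.571]
wrist_force: [0.9, 0.1, 0.5]
finger_gap: 0.095
grasp_force: 0.0
```

Call:
servo_tool --increments "0 0 0 -0.032 0.018 0 0;0 0 0 -0.032 0.018 0 0;0 0 0 -0.032 0.018 0 0;0 0 0 -0.032 0.018 0 0;0 0 0 -0.032 0.018 0 0;0 0 0 -0.032 0.018 0 0;0 0 0 -0.032 0.018 0 0;0 0 0 0 0.002 0 0"

```text
time: 2.77
position: [0.5277, -0.0126, 0.2142]
ee_rot: [-3.142, 0.002, 1.565]
wrist_force: [-0.8, 0.4, 0.1]
finger_gap: 0.0948
grasp_force: 0.0
```

```bash
python3 - <<'E'
from h import *
c=shot('wrist','w1');print(ctrl.get_obs()['position'],ctrl.get_obs()['finger_gap'],-np.array(c['R']).T@np.array(c['t']).ravel())
E
```

```text
[ 0.52685966 -0.01036245  0.21398299] 0.09532110641128064 [0.52862177 0.0673332  0.3833193 ]
```

View pics/w1.png

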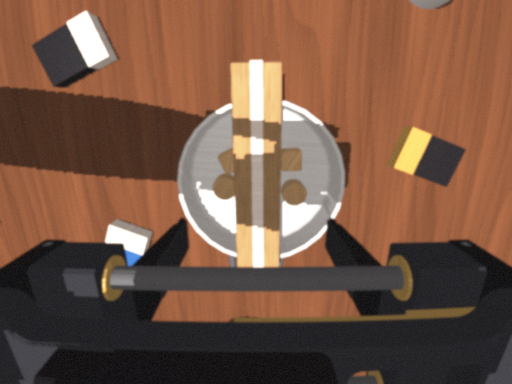

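The wrist view shows the carton running down column 257 (corners near (231,62), (281,62), (236,268), (281,268)), centred between the open fingers. Descending.

Call:
servo_tool --increments "0 0 0 0 0 0.036 0;0 0 0 0 0 0.036 0;0 0 0 0 0 0.036 0;0 0 0 0 0 0.02 0;0 0 0 0 0 0.015 0;0 0 0 0 0 0 0.7;0 0 0 0 0 0 0.7;0 0 0 0 0 0 0.7" --grip_force 25

```text
time: 3.48
position: [0.5267, -0.0074, 0.0729]
ee_rot: [3.14, 0.0, 1.571]
wrist_force: [0.7, 0.1, 0.3]
finger_gap: 0.0803
grasp_force: 0.0
```

Call:
servo_tool --increments "0 0 0 0 0 0 0.7;0 0 0 0 0 0 0.7;0 0 0 0 0 0 0.7;0 0 0 0 0 0 0.7;0 0 0 0 0 0 0.7" --grip_force 25

```text
time: 3.9
position: [0.5268, -0.008, 0.0724]
ee_rot: [3.14, 0.0, 1.571]
wrist_force: [0.0, -0.6, 2.0]
finger_gap: 0.0496
grasp_force: 25.0
```

Call:
servo_tool --increments "0 0 0 0 0 -0.01 0.7;0 0 0 0 0 -0.02 0.7;0 0 0 0 0 -0.035 0.7;0 0 0 0 0 -0.035 0.7;0 0 0 0.02 -0.002 -0.02 0.7;0 0 0 0.036 -0.003 0 0.7;0 0 0 0.036 -0.003 0 0.7;0 0 0 0.036 -0.003 0 0.7"

```text
time: 4.57
position: [0.515, 0.1211, 0.1929]
ee_rot: [3.14, -0.0, 1.569]
wrist_force: [0.7, -0.1, -1.6]
finger_gap: 0.0501
grasp_force: 25.0
```

Call:
servo_tool --increments "0 0 0 0.036 -0.003 0 0.7;0 0 0 0.036 -0.003 0 0.7;0 0 0 0.036 -0.002 0 0.7;0 0 0 0.036 -0.002 0 0.7;0 0 0 0.036 -0.002 0 0.7;0 0 0 0.034 0 0 0.7;0 0 -6.9 0 0 0 0.7;0 0 -6.9 0 0 0 0.7"

```text
time: 5.23
position: [0.5024, 0.3359, 0.1916]
ee_rot: [-3.14, 0.0, 1.82]
wrist_force: [0.6, 0.5, -2.3]
finger_gap: 0.0496
grasp_force: 25.0
```

Call:
servo_tool --increments "0 0 -6.9 0 0 0 0.7;0 0 -6.9 0 0 0 0.7;0 0 -6.9 0 0 0 0.7;0 0 -6.9 0 0 0 0.7;0 0 -6.9 0 0 0 0.7;0 0 -6.9 0 0 0 0.7;0 0 -6.9 0 0 0 0.7;0 0 -6.9 0 0 0 0.7"

```text
time: 5.9
position: [0.5028, 0.3338, 0.1918]
ee_rot: [-3.141, -0.001, 2.781]
wrist_force: [0.1, 0.6, -1.5]
finger_gap: 0.0498
grasp_force: 25.0
```

Call:
servo_tool --increments "0 0 -6.9 0 0 0 0.7;0 0 -6.9 0 0 0 0.7;0 0 -6.9 0 0 0 0.7;0 0 -6.9 0 0 0 0.7;0 0 0 0 0 0 0.7"

```text
time: 6.32
position: [0.5029, 0.3338, 0.1918]
ee_rot: [-3.141, -0.001, -3.025]
wrist_force: [-0.2, -0.4, -1.9]
finger_gap: 0.0499
grasp_force: 25.0
```

```bash
python3 - <<'E'
from h import *
shot('top','t2');c=load('t2');o=ctrl.get_obs();print(o['position'],o['ee_rot'],o['finger_gap'])
cv2.imwrite('pics/t2c.png',cv2.resize(c['pixels'][150:320,40:310,::-1],None,fx=2.9,fy=2.9,interpolation=2))
E
```

```text
[0.50294099 0.33392821 0.19177586] [-3.14143544e+00 -5.80689575e-04 -3.02922920e+00] 0.04961560754311439
```

View pics/t2c.png

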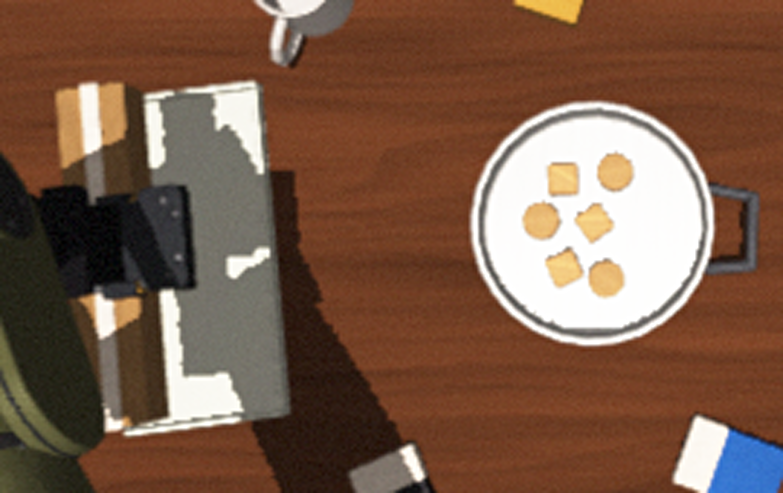

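The crop shows the carton parallel to the tray and all six beads: drums at (616,172), (542,221) and (606,278), cubes at (563,179), (595,222) and (565,268). Lowering the carton.

Call:
servo_tool --increments "0 0 0 0 0 0.036 0.7;0 0 0 0 0 0.036 0.7;0 0 0 0 0 0.036 0.7;0 0 0 0 0 0.03 0.7;0 0 0 0 0 0.018 0.7;0 0 0 0 0 0.009 0.7;0 0 0 0 0 0.004 0.7;0 0 0 0 0 0 0.7"

```text
time: 7.03
position: [0.5032, 0.3341, 0.0225]
ee_rot: [-3.141, -0.001, -3.028]
wrist_force: [-0.5, -0.2, -1.4]
finger_gap: 0.0503
grasp_force: 25.0
```

Call:
servo_tool --increments "0 0 0 0 0 0.002 0.7;0 0 0 0 0 0.001 0.7;0 0 0 0 0 0 0.7"

```text
time: 7.28
position: [0.5042, 0.3346, 0.0212]
ee_rot: [3.141, 0.002, -3.027]
wrist_force: [-0.6, -0.8, -1.5]
finger_gap: 0.0499
grasp_force: 25.0
```

Call:
servo_tool --increments "0 0 0 0 0 0.002 0.7;0 0 0 0 0 0.001 0.7;0 0 0 0 0 0 0.7;0 0 0 0 0 0 0.7"

```text
time: 7.62
position: [0.5037, 0.3343, 0.0174]
ee_rot: [3.141, 0.001, -3.027]
wrist_force: [0.7, -0.0, 1.7]
finger_gap: 0.0496
grasp_force: 25.0
```

```bash
python3 - <<'E'
from h import *
c=shot('scene','s2');o=ctrl.get_obs();print(o['position'],o['wrist_force'])
t=load('t2'); T=lambda L:np.array(L)/2.9+[40-.33,150-.33]
b=np.array([0.5311,-0.0237])
p=plane(t,T([[616,172],[542,221],[606,278],[563,179],[595,222],[565,268]]),.034)[:,:2]
print((p-b).round(4)); print('bowl',fitc(plane(t,T([[472,223],[713,223],[592,102],[592,345]]),.06)),fitc(plane(t,T([[483,223],[707,223],[592,113],[592,333]]),.06)))
print('handle',plane(t,T([[755,190],[755,270]]),.045))
E
```

```text
[0.5037272  0.33435514 0.01747901] [ 0.13635217 -0.2340311   2.1315539 ]
[[ 0.0459 -0.0199]
 [ 0.0031  0.0461]
 [-0.0477 -0.01  ]
 [ 0.0402  0.0273]
 [ 0.0017 -0.0008]
 [-0.0385  0.026 ]]
bowl (np.float64(0.5314947281117867), np.float64(-0.022796158155071605), np.float64(0.10455611069863349)) (np.float64(0.5316358979953554), np.float64(-0.024973394509805596), np.float64(0.09594701122194309))
handle [[ 0.55853455 -0.16591416  0.045     ]
 [ 0.488549   -0.16398299  0.045     ]]
```

Call:
servo_tool --increments "0 0 0 0 0 0 0.32;0 0 0 0 0 0 0.32;0 0 0 0 0 0 0.32;0 0 0 0 0 -0.015 0.32;0 0 0 0 0 -0.03 0.32;0 0 0 0 0 -0.035 0.32;0 0 0 0 0 -0.035 0.32;0 0 0 0 0 -0.035 0"

```text
time: 8.33
position: [0.5027, 0.3338, 0.1676]
ee_rot: [-3.141, -0.001, -3.027]
wrist_force: [0.3, 0.1, -0.0]
finger_gap: 0.0675
grasp_force: 0.0
```

Call:
servo_tool --increments "0 0 6.44 0 0 -0.035 0;0 0 6.44 0 0 -0.03 0;0 0 6.44 0 0 0 0;0 0 6.44 0 0 0 0;0 0 6.44 0 0 0 0;0 0 6.44 0 0 0 0;0 0 6.44 0 0 0 0;0 0 6.44 0 0 0 0"

```text
time: 9.0
position: [0.503, 0.334, 0.2313]
ee_rot: [-3.141, -0.0, 2.352]
wrist_force: [-0.4, 0.0, 0.0]
finger_gap: 0.095
grasp_force: 0.0
```

```bash
python3 - <<'E'
from h import *
o=ctrl.get_obs();print(o['position'],o['ee_rot'],o['wrist_force'],o['finger_gap'])
t=load('top');T=lambda L:np.array(L)/3.4+[180-.35,175-.35]
p=plane(t,[[375,182],[410,220]],.06);print(p, plane(t,[[411,164],[458,212]],.3))
c=shot('scene','s3')
s=load('scene')
# pestle top centres scene (125,88)->B? (134,101)
print(tri(t,[[411,164],[458,212]],s,[[134,101],[125,87]]))
print(tri(t,[[411,164],[458,212]],s,[[125,87],[134,101]]))
E
```

```text
[0.50298232 0.33398648 0.23128427] [-3.14107197e+00 -1.67047886e-04  2.35176481e+00] [-0.41929375  0.03342036  0.01292092] 0.09502509962948161
[[ 0.63978345 -0.35793542  0.06      ]
 [ 0.54180806 -0.44130158  0.06      ]] [[ 0.63782997 -0.36047015  0.3       ]
 [ 0.54088863 -0.44680292  0.3       ]]
[[ 0.63910725 -0.36273258  0.28442526  0.00761868]
 [ 0.5415765  -0.4572622   0.27045785  0.00783424]]
[[ 0.63981838 -0.364153    0.31786315  0.02188014]
 [ 0.53772206 -0.45805518  0.23164853  0.0429268 ]]
```

Call:
servo_tool --increments "0 0 0 -0.026 -0.0263 0 0;0 0 0 -0.026 -0.0263 0 0;0 0 0 -0.026 -0.0263 0 0;0 0 0 -0.026 -0.0263 0 0;0 0 0 -0.026 -0.0263 0 0;0 0 0 -0.026 -0.0263 0 0;0 0 0 -0.026 -0.0263 0 0;0 0 0 -0.026 -0.0263 0 0"

```text
time: 9.72
position: [0.5014, 0.0366, 0.2316]
ee_rot: [3.141, 0.0, 2.36]
wrist_force: [1.3, 0.1, 0.7]
finger_gap: 0.0952
grasp_force: 0.0
```

Call:
servo_tool --increments "0 0 0 -0.026 -0.0263 0 0;0 0 0 -0.026 -0.0263 0 0;0 0 0 -0.026 -0.0263 0 0;0 0 0 -0.026 -0.0263 0 0;0 0 0 -0.026 -0.0263 0 0;0 0 0 -0.026 -0.0263 0 0;0 0 0 -0.026 -0.0263 0 0;0 0 0 -0.026 -0.0263 0 0"

```text
time: 10.38
position: [0.5, -0.2595, 0.2315]
ee_rot: [3.141, -0.0, 2.36]
wrist_force: [0.5, 0.1, -0.6]
finger_gap: 0.095
grasp_force: 0.0
```

Call:
servo_tool --increments "0 0 0 -0.026 -0.0263 0 0;0 0 0 -0.025 -0.0263 0 0;0 0 0 0 0 0 0"

```text
time: 10.63
position: [0.4984, -0.3362, 0.2311]
ee_rot: [-3.14, 0.001, 2.355]
wrist_force: [-1.4, -0.8, -0.0]
finger_gap: 0.095
grasp_force: 0.0
```

```bash
python3 - <<'E'
from h import *
c=shot('wrist','w2');o=ctrl.get_obs();print(o['position'],o['ee_rot'],o['wrist_force'])
a=c['pixels'][:,:,::-1];b=load('s3')['pixels'][130:270,180:440,::-1]
a=cv2.resize(a,(512,384)).copy();b=cv2.resize(b,(370,200))
b=cv2.copyMakeBorder(b,0,0,0,142,0)
cv2.imwrite('pics/w2m.png',np.vstack([a,b]))
print(proj(c,[[.4958,-.332,.205],[.501,-.3227,.04]]))
E
```

```text
[ 0.49870116 -0.33344126  0.23095028] [-3.14132985e+00 -1.05026900e-03  2.35528976e+00] [-0.15620557  0.70871788  0.33740834]
[[257.97573744 213.44714048]
 [265.3029518  167.87582601]]
```

View pics/w2m.png

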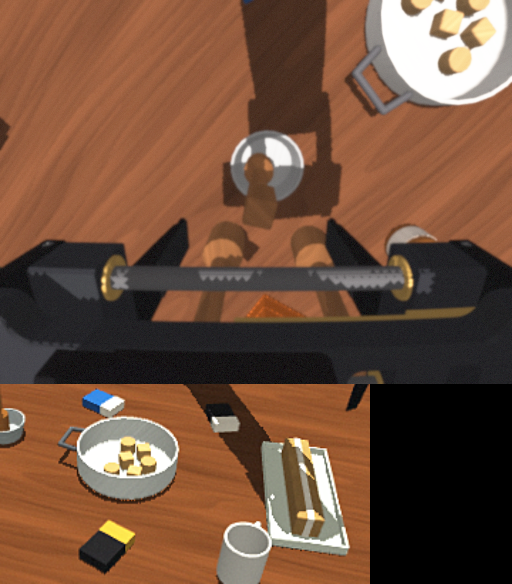

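The wrist view shows the stick's grip top at (259,213), where I predicted it, square between the fingers. The scene inset shows the carton lying flat in the tray. Grasping the stick.

Call:
servo_tool --increments "0 0 0 0.003 0 0.02 0;0 0 0 0 0 0.02 0;0 0 0 0 0 0.018 0;0 0 0 0 0 0.01 0;0 0 0 0 0 0 0.5;0 0 0 0 0 0 0.6;0 0 0 0 0 0 0.7;0 0 0 0 0 0 0.8" --grip_force 20

```text
time: 11.35
position: [0.4982, -0.3291, 0.1655]
ee_rot: [3.141, 0.003, 2.358]
wrist_force: [0.2, -0.8, 0.1]
finger_gap: 0.0738
grasp_force: 0.0
```

Call:
servo_tool --increments "0 0 0 0 0 0 0.9;0 0 0 0 0 0 1;0 0 0 0 0 0 1;0 0 0 0 0 0 1;0 0 0 0 0 0 1;0 0 0 0 0 0 1" --grip_force 40

```text
time: 11.85
position: [0.4973, -0.3288, 0.1636]
ee_rot: [-3.142, -0.0, 2.357]
wrist_force: [0.4, 0.1, -0.2]
finger_gap: 0.0338
grasp_force: 0.0
```

```bash
python3 - <<'E'
from h import *
for _ in range(3):
    shot('top','t3'); o=ctrl.get_obs();print(o['position'],o['ee_rot'],o['wrist_force'],o['finger_gap'])
E
```

```text
[ 0.49726569 -0.32882773  0.16362111] [-3.14150423e+00 -4.97738533e-05  2.35735244e+00] [-1.05206939  0.06243834 -0.77299913] 0.029846022964449853
[ 0.49722681 -0.32888017  0.16364839] [-3.14131142e+00  1.26803608e-05  2.35736784e+00] [-0.55802716 -0.95656749  0.50481128] 0.025866983025936822
[ 0.49723188 -0.3289311   0.16360509] [-3.14128802e+00  1.01959534e-04  2.35733088e+00] [0.39663917 0.20110813 1.07229341] 0.02373025161984977
```

Call:
servo_tool --increments "0 0 0 0 0 0 1;0 0 0 0 0 0 1;0 0 0 0 0 -0.005 1;0 0 0 0 0 -0.015 1;0 0 0 0 0 -0.02 1;0 0 0 0 0 -0.02 1;0 0 0 0 0 -0.02 1;0 0 0 0 0 -0.015 1"

```text
time: 12.67
position: [0.4976, -0.3288, 0.2607]
ee_rot: [3.141, 0.001, 2.357]
wrist_force: [-0.4, -0.5, -0.7]
finger_gap: 0.0243
grasp_force: 40.0
```

Call:
servo_tool --increments "0 0 0 0.01 0.013 0 1;0 0 0 0.02 0.026 0 1;0 0 0 0.026 0.033 0 1;0 0 0 0.026 0.033 0 1;0 0 0 0.026 0.033 0 1;0 0 0 0.026 0.033 0 1;0 0 0 0.016 0.02 0 1;0 0 0 0.009 0.013 0 1"

```text
time: 13.33
position: [0.5278, -0.0693, 0.2576]
ee_rot: [3.141, -0.002, 2.361]
wrist_force: [0.7, -0.7, -1.7]
finger_gap: 0.0238
grasp_force: 40.0
```

```bash
python3 - <<'E'
from h import *
a=shot('top','t4');b=shot('scene','s4'); o=ctrl.get_obs();print(o['position'],o['ee_rot'],o['wrist_force'],o['finger_gap'],o['grasp_force'])
A=cv2.resize(a['pixels'][170:290,180:400,::-1],(600,327));B=cv2.resize(b['pixels'][70:230,150:350,::-1],(340,272))
B=cv2.copyMakeBorder(B,0,0,0,260,0)
cv2.imwrite('pics/m4.png',np.vstack([A,B]))
E
```

```text
[ 0.52811335 -0.07010752  0.25763946] [ 3.14157216e+00 -1.94831688e-03  2.36170350e+00] [ 0.75204758 -0.25795882 -1.23305378] 0.023928062194703916 39.96638774871826
```

View pics/m4.png

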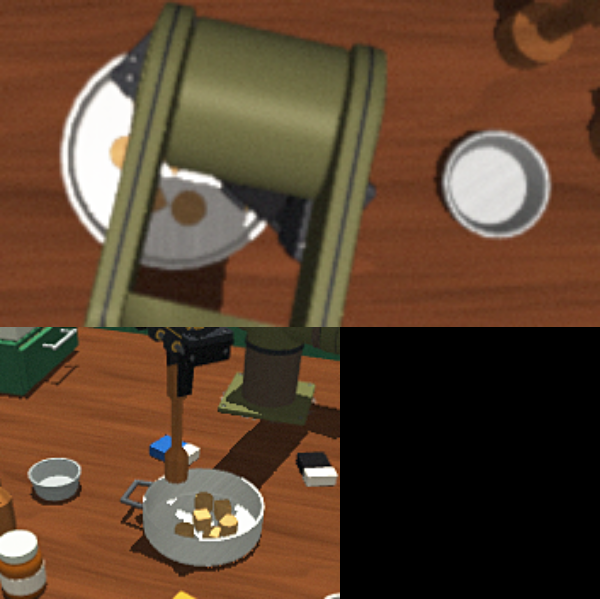

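The mosaic shows the stick held upright above the handle side, foot at about (176,478), with the tin empty. Lowering, and computing the circle steps.

Call:
servo_tool --increments "0 0 0 0 0 0.02 1;0 0 0 0 0 0.025 1;0 0 0 0 0 0.02 1;0 0 0 0 0 0.012 1;0 0 0 0 0 0.007 1;0 0 0 0 0 0.004 1;0 0 0 0 0 0 1;0 0 0 0 0 0 1"

```text
time: 14.1
position: [0.5292, -0.0738, 0.1717]
ee_rot: [3.141, 0.001, 2.357]
wrist_force: [0.5, -0.5, -1.3]
finger_gap: 0.024
grasp_force: 40.0
```

```bash
python3 - <<'E'
from h import *
shot('scene','s5')
o=ctrl.get_obs();print(o['position'],o['ee_rot'],o['wrist_force'],o['finger_gap'])
print(plane(load('s4'),[[253.5,158.8]],.099))
th=np.radians(np.arange(-94,-94-361,-10)-45);P=.047*np.c_[np.sin(th),np.cos(th)]
for d in np.diff(P,axis=0): print('%.4f %.4f'%tuple(d),end='; ')
E
```

```text
[ 0.5294609  -0.07376266  0.17204842] [3.14047647e+00 1.92775189e-03 2.35715060e+00] [-0.18557787  0.14730783 -1.49174502] 0.023684431897617417
[[ 0.53475918 -0.06774539  0.099     ]]
0.0066 -0.0048; 0.0074 -0.0036; 0.0079 -0.0023; 0.0081 -0.0009; 0.0082 0.0006; 0.0079 0.0020; 0.0075 0.0033; 0.0068 0.0046; 0.0059 0.0057; 0.0048 0.0066; 0.0036 0.0074; 0.0023 0.0079; 0.0009 0.0081; -0.0006 0.0082; -0.0020 0.0079; -0.0033 0.0075; -0.0046 0.0068; -0.0057 0.0059; -0.0066 0.0048; -0.0074 0.0036; -0.0079 0.0023; -0.0081 0.0009; -0.0082 -0.0006; -0.0079 -0.0020; -0.0075 -0.0033; -0.0068 -0.0046; -0.0059 -0.0057; -0.0048 -0.0066; -0.0036 -0.0074; -0.0023 -0.0079; -0.0009 -0.0081; 0.0006 -0.0082; 0.0020 -0.0079; 0.0033 -0.0075; 0.0046 -0.0068; 0.0057 -0.0059;
```

Call:
servo_tool --increments "0 0 0 0.002 0.002 0.004 1;0 0 0 0 0 0 1;0 0 0 0.0066 -0.0048 0 1;0 0 0 0.0074 -0.0036 0 1;0 0 0 0.0079 -0.0023 0 1;0 0 0 0.0081 -0.0009 0 1;0 0 0 0.0082 0.0006 0 1;0 0 0 0.0079 0.002 0 1"

```text
time: 14.82
position: [0.4889, -0.0438, 0.1667]
ee_rot: [3.141, 0.0, 2.357]
wrist_force: [0.2, 0.0, -0.7]
finger_gap: 0.0235
grasp_force: 40.0
```

Call:
servo_tool --increments "0 0 0 0.0075 0.0033 0 1;0 0 0 0.0068 0.0046 0 1;0 0 0 0.0059 0.0057 0 1;0 0 0 0.0048 0.0066 0 1;0 0 0 0.0036 0.0074 0 1;0 0 0 0.0023 0.0079 0 1;0 0 0 0.0009 0.0081 0 1"

```text
time: 15.4
position: [0.4984, 0.0099, 0.1667]
ee_rot: [3.141, -0.0, 2.358]
wrist_force: [-0.5, 0.2, -1.7]
finger_gap: 0.0239
grasp_force: 40.0
```

Call:
servo_tool --increments "0 0 0 -0.0006 0.0082 0 1;0 0 0 -0.002 0.0079 0 1;0 0 0 -0.0033 0.0075 0 1;0 0 0 -0.0046 0.0068 0 1;0 0 0 -0.0057 0.0059 0 1;0 0 0 -0.0066 0.0048 0 1;0 0 0 -0.0074 0.0036 0 1;0 0 0 -0.0079 0.0023 0 1"

```text
time: 16.07
position: [0.559, 0.0149, 0.1666]
ee_rot: [-3.141, -0.0, 2.357]
wrist_force: [-0.4, -0.2, -0.8]
finger_gap: 0.0238
grasp_force: 40.0
```

Call:
servo_tool --increments "0 0 0 -0.0081 0.0009 0 1;0 0 0 -0.0082 -0.0006 0 1;0 0 0 -0.0079 -0.002 0 1;0 0 0 -0.0075 -0.0033 0 1;0 0 0 -0.0068 -0.0046 0 1;0 0 0 -0.0059 -0.0057 0 1;0 0 0 -0.0048 -0.0066 0 1;0 0 0 -0.0036 -0.0074 0 1"

```text
time: 16.73
position: [0.575, -0.0439, 0.1667]
ee_rot: [3.141, 0.001, 2.357]
wrist_force: [0.3, -0.2, -0.8]
finger_gap: 0.0235
grasp_force: 40.0
```

Call:
servo_tool --increments "0 0 0 -0.0023 -0.0079 0 1;0 0 0 -0.0009 -0.0081 0 1;0 0 0 0.0006 -0.0082 0 1;0 0 0 0.002 -0.0079 0 1;0 0 0 0.0033 -0.0075 0 1;0 0 0 0.0046 -0.0068 0 1;0 0 0 0.0057 -0.0059 0 1"

```text
time: 17.32
position: [0.528, -0.0717, 0.1666]
ee_rot: [-3.141, 0.002, 2.357]
wrist_force: [-0.6, 0.3, -2.0]
finger_gap: 0.024
grasp_force: 40.0
```

```bash
python3 - <<'E'
from h import *
a=shot('top','t6');b=shot('scene','s6'); o=ctrl.get_obs();print(o['position'],o['ee_rot'],o['wrist_force'],o['finger_gap'],o['grasp_force'])
A=cv2.resize(a['pixels'][170:290,180:320,::-1],(380,326));B=cv2.resize(b['pixels'][70:230,190:330,::-1],(380,434))[:326]
cv2.imwrite('pics/m6.png',np.hstack([A,cv2.resize(b['pixels'][130:220,215:320,::-1],(380,326))]))
E
```

```text
[ 0.52758586 -0.07115854  0.16645989] [-3.14079998e+00  1.01830341e-03  2.35700640e+00] [-0.5021306  -0.56657234 -2.11154488] 0.02418949987876147 39.99964892864227
```

View pics/m6.png

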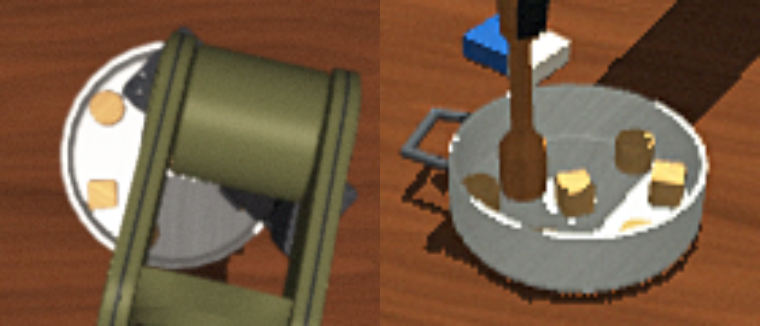

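The mosaic shows the beads pushed outward, all inside the basin, with the stick's foot low at the handle side. I'll make a second, tighter round to catch the centre too and leave a clear margin over a full turn.

```bash
python3 - <<'E'
from h import *
d=np.r_[0:376:15];th=np.radians(-94-d-45);r=np.interp(d,[0,60,300,360,375],[.047,.03,.03,.047,.047]);P=r[:,None]*np.c_[np.sin(th),np.cos(th)]
for i,d in enumerate(np.diff(P,axis=0)): print('0 0 0 %.4f %.4f 0 1'%tuple(d),end=';\n' if i%8==7 else ';')
E
```

```text
0 0 0 0.0121 -0.0030 0 1;0 0 0 0.0114 0.0006 0 1;0 0 0 0.0097 0.0036 0 1;0 0 0 0.0074 0.0058 0 1;0 0 0 0.0070 0.0035 0 1;0 0 0 0.0059 0.0052 0 1;0 0 0 0.0043 0.0065 0 1;0 0 0 0.0025 0.0074 0 1;
0 0 0 0.0005 0.0078 0 1;0 0 0 -0.0016 0.0077 0 1;0 0 0 -0.0035 0.0070 0 1;0 0 0 -0.0052 0.0059 0 1;0 0 0 -0.0065 0.0043 0 1;0 0 0 -0.0074 0.0025 0 1;0 0 0 -0.0078 0.0005 0 1;0 0 0 -0.0077 -0.0016 0 1;
0 0 0 -0.0070 -0.0035 0 1;0 0 0 -0.0059 -0.0052 0 1;0 0 0 -0.0043 -0.0065 0 1;0 0 0 -0.0025 -0.0074 0 1;0 0 0 -0.0047 -0.0081 0 1;0 0 0 -0.0022 -0.0101 0 1;0 0 0 0.0010 -0.0114 0 1;0 0 0 0.0046 -0.0116 0 1;
0 0 0 0.0102 -0.0068 0 1;
```

Call:
servo_tool --increments "0 0 0 0.0121 -0.003 0 1;0 0 0 0.0114 0.0006 0 1;0 0 0 0.0097 0.0036 0 1;0 0 0 0.0074 0.0058 0 1;0 0 0 0.007 0.0035 0 1;0 0 0 0.0059 0.0052 0 1;0 0 0 0.0043 0.0065 0 1;0 0 0 0.0025 0.0074 0 1"

```text
time: 18.08
position: [0.507, -0.0061, 0.1667]
ee_rot: [3.141, 0.0, 2.358]
wrist_force: [-0.0, 0.0, -1.3]
finger_gap: 0.0238
grasp_force: 40.0
```

Call:
servo_tool --increments "0 0 0 0.0005 0.0078 0 1;0 0 0 -0.0016 0.0077 0 1;0 0 0 -0.0035 0.007 0 1;0 0 0 -0.0052 0.0059 0 1;0 0 0 -0.0065 0.0043 0 1;0 0 0 -0.0074 0.0025 0 1;0 0 0 -0.0078 0.0005 0 1;0 0 0 -0.0077 -0.0016 0 1"

```text
time: 18.75
position: [0.5588, -0.0112, 0.1664]
ee_rot: [-3.14, -0.002, 2.357]
wrist_force: [-5.6, 1.0, 0.9]
finger_gap: 0.0238
grasp_force: 40.0
```

Call:
servo_tool --increments "0 0 0 -0.007 -0.0035 0 1;0 0 0 -0.0059 -0.0052 0 1;0 0 0 -0.0043 -0.0065 0 1;0 0 0 -0.0025 -0.0074 0 1;0 0 0 -0.0047 -0.0081 0 1;0 0 0 -0.0022 -0.0101 0 1;0 0 0 0.001 -0.0114 0 1;0 0 0 0.0046 -0.0116 0 1"

```text
time: 19.42
position: [0.5283, -0.0719, 0.1671]
ee_rot: [3.141, 0.002, 2.357]
wrist_force: [-1.6, -0.6, -1.5]
finger_gap: 0.0238
grasp_force: 40.0
```

Call:
servo_tool --increments "0 0 0 0.004 -0.003 0 1;0 0 0 0 0 0 1;0 0 0 0 0 -0.015 1;0 0 0 0 0 -0.02 1;0 0 0 0 0 -0.025 1;0 0 0 0 0 -0.025 1;0 0 0 0 0 -0.01 1;0 0 0 0 0 0 1"

```text
time: 20.08
position: [0.5253, -0.07, 0.2653]
ee_rot: [3.138, 0.006, 2.358]
wrist_force: [0.3, 0.3, -1.1]
finger_gap: 0.0234
grasp_force: 40.0
```

Call:
servo_tool --increments "0 0 0 -0.01 -0.012 0 1;0 0 0 -0.02 -0.025 0 1;0 0 0 -0.027 -0.033 0 1;0 0 0 -0.027 -0.033 0 1;0 0 0 -0.027 -0.033 0 1;0 0 0 -0.027 -0.033 0 1;0 0 0 -0.016 -0.019 0 1;0 0 0 -0.008 -0.01 0 1"

```text
time: 20.75
position: [0.4974, -0.3232, 0.259]
ee_rot: [-3.141, -0.003, 2.354]
wrist_force: [-0.0, -0.5, -1.4]
finger_gap: 0.0239
grasp_force: 40.0
```

Call:
servo_tool --increments "0 0 0 0 0 0 1;0 0 0 0 0 0 1"

```text
time: 20.92
position: [0.4984, -0.32, 0.26]
ee_rot: [3.141, -0.003, 2.357]
wrist_force: [0.2, 0.6, -1.0]
finger_gap: 0.0236
grasp_force: 40.0
```

```bash
python3 - <<'E'
from h import *
a=shot('top','t7');b=shot('scene','s7');o=ctrl.get_obs();print(o['position'],o['ee_rot'],o['wrist_force'],o['finger_gap'],o['grasp_force'])
p=o['position'];print(proj(b,[[p[0],p[1],.1],[p[0],p[1],.15],[.501,-.3227,.04]]),'crop origin scene 130,40 x3.8')
A=cv2.resize(a['pixels'][175:285,185:305,::-1],(400,367));B=cv2.resize(b['pixels'][60:190,125:245,::-1],(400,433))
cv2.imwrite('pics/m7.png',np.hstack([cv2.copyMakeBorder(A,0,66,0,0,0),B]))
E
```

```text
[ 0.49891936 -0.31911161  0.2608671 ] [ 3.14119575e+00 -1.42585868e-03  2.35872160e+00] [ 0.47561951 -0.51273445 -1.70682464] 0.023936372897237115 39.999720454216
[[180.20001697 138.08233781]
 [178.38720417 123.93838491]
 [180.98303735 154.23070864]] crop origin scene 130,40 x3.8
```

View pics/m7.png

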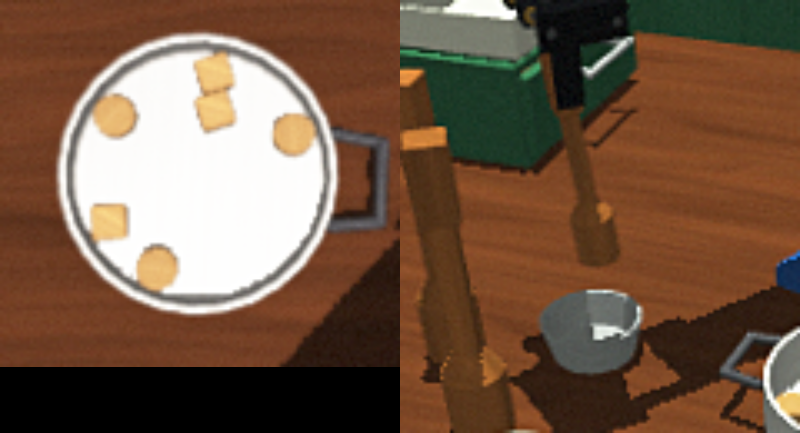

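The left half shows all six beads in the basin, spread to its edge and well away from their starting places. The right half shows the stick above the tin, possibly tilted a few degrees: foot at (595,258), stem top at (572,112). I'll measure the tilt with the wrist camera.

```bash
python3 - <<'E'
from h import *
from scipy.spatial.transform import Rotation as Ro
w=shot('wrist','w8');o=ctrl.get_obs();p=o['position'];R=Ro.from_euler('xyz',o['ee_rot']).as_matrix()
print(p,o['ee_rot'])
L=.1586-.0015
for nm,c in(('w',w),('s',load('s7'))):
  for a in(-6,0,6):
    f=lambda h:p+R@np.array([np.sin(np.radians(a))*(L-h+.019)*1.,0,np.cos(np.radians(a))*(L-h+.019)-.019])
    print(nm,a,'foot bottom',proj(c,[f(0)]).round(1),'foot shoulder ctr h45',proj(c,[f(.045)]).round(1),'stem h140',proj(c,[f(.14)]).round(1))
print('tin',proj(w,[[.501,-.3227,.04]]))
b=load('s7')['pixels'][60:190,125:245,::-1]
cv2.imwrite('pics/m8.png',np.hstack([w['pixels'][:,100:400,::-1],cv2.resize(b,(354,384),interpolation=2)]))
E
```

```text
[ 0.49907974 -0.31903388  0.26121288] [ 3.14126626e+00 -8.09552880e-04  2.35919713e+00]
w -6 foot bottom [[256.8 194. ]] foot shoulder ctr h45 [[256.8 201.7]] stem h140 [[256.7 228.8]]
w 0 foot bottom [[256.8 179.6]] foot shoulder ctr h45 [[256.8 189.5]] stem h140 [[256.7 224.1]]
w 6 foot bottom [[256.8 165.1]] foot shoulder ctr h45 [[256.7 177.3]] stem h140 [[256.7 219.5]]
s -6 foot bottom [[174.4 138.1]] foot shoulder ctr h45 [[174.1 125. ]] stem h140 [[173.5  95.4]]
s 0 foot bottom [[180.1 137. ]] foot shoulder ctr h45 [[178.5 124.2]] stem h140 [[174.8  95.2]]
s 6 foot bottom [[185.7 135.3]] foot shoulder ctr h45 [[182.7 123. ]] stem h140 [[176.   94.8]]
tin [[255.8843586  172.07422393]]
```

View pics/m8.png

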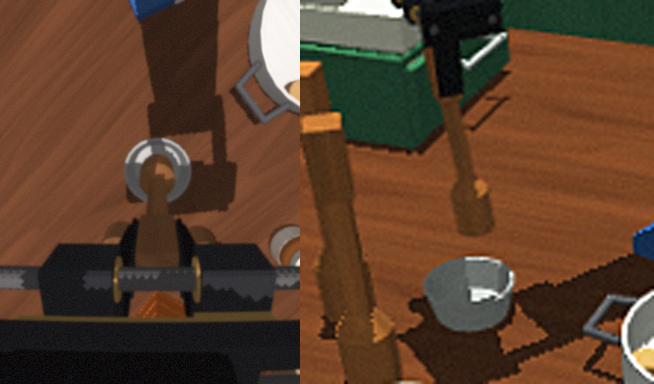

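The wrist view shows the foot at about (259,172), against 180 if the stick were vertical. The scene view shows the foot at (184,136), against (180,137). Both mean a tilt of about +4.5° about tool y, so I'll turn it back by that and lower into the tin.

Call:
servo_tool --increments "0 -2.2 0 -0.001 0 0 1;0 -2.3 0 -0.001 0 0 1;0 0 0 0.0016 0 0.02 1;0 0 0 0.0016 0 0.02 1;0 0 0 0.0016 0 0.02 1;0 0 0 0.0012 0 0.015 1;0 0 0 0.0006 0 0.008 1;0 0 0 0 0 0 1"

```text
time: 21.73
position: [0.4994, -0.32, 0.1759]
ee_rot: [-3.141, 0.074, 2.359]
wrist_force: [-0.7, 0.0, -1.6]
finger_gap: 0.0235
grasp_force: 40.0
```

Call:
servo_tool --increments "0 0 0 0 0 0 1;0 0 0 0 0 0 1"

```text
time: 21.9
position: [0.501, -0.322, 0.1801]
ee_rot: [3.141, 0.081, 2.358]
wrist_force: [-0.2, -0.2, -1.9]
finger_gap: 0.0235
grasp_force: 40.0
```

Call:
servo_tool --increments "0 0 0 0.0008 0 0.01 1;0 0 0 0.0003 0 0.004 1;0 0 0 0 0 0 1;0 0 0 0 0 0 1;0 0 0 0 0 0.001 1;0 0 0 0 0 0 1"

```text
time: 22.4
position: [0.5003, -0.3222, 0.1638]
ee_rot: [3.142, 0.079, 2.357]
wrist_force: [-0.1, 0.2, 0.8]
finger_gap: 0.024
grasp_force: 40.0
```

```bash
python3 - <<'E'
from h import *
s=shot('scene','s9')
o=ctrl.get_obs();print(o['position'],o['wrist_force'],o['torque'])
E
```

```text
[ 0.50032316 -0.3221867   0.16375957] [-1.1812493  -0.5451878   0.33184212] [ 0.00981429  0.13867031 -0.03076025]
```

Call:
servo_tool --increments "0 0 0 0 0 0 0.72;0 0 0 0 0 0 0.7;0 0 0 0 0 0 0.68;0 0 0 0 0 0 0.6;0 0 0 0 0 0 0.4;0 0 0 0 0 0 0.1;0 0 0 0 0 0 0;0 0 0 0 0 0 0" --grip_force 10

```text
time: 23.12
position: [0.5002, -0.322, 0.1634]
ee_rot: [3.142, 0.078, 2.357]
wrist_force: [1.1, 0.1, 0.1]
finger_gap: 0.0584
grasp_force: 0.0
```

Call:
servo_tool --increments "0 0 0 0 0 0 0;0 0 0 0 0 -0.01 0;0 0 0 0 0 -0.02 0;0 0 0 0 0 -0.03 0;0 0 0 0 0 -0.03 0;0 0 0 0 0 -0.02 0;0 0 0 0 0 0 0"

```text
time: 23.7
position: [0.4961, -0.3174, 0.2807]
ee_rot: [3.14, 0.09, 2.357]
wrist_force: [0.1, -0.9, 1.0]
finger_gap: 0.0948
grasp_force: 0.0
```

Call:
servo_tool --increments "0 0 0 0.025 0.025 0 0;0 0 0 0.025 0.025 0 0;0 0 0 0.025 0.025 0 0;0 0 0 0.025 0.025 0 0;0 0 0 0.025 0.025 0 0;0 0 0 0.025 0.025 0 0;0 0 0 0.025 0.025 0 0;0 0 0 0 0 0 0"

```text
time: 24.37
position: [0.4935, -0.0639, 0.2584]
ee_rot: [3.141, 0.076, 2.363]
wrist_force: [0.2, 0.1, -0.8]
finger_gap: 0.0952
grasp_force: 0.0
```

```bash
python3 - <<'E'
from h import *
np.set_printoptions(precision=3,suppress=True)
t=shot('top','t10');s=shot('scene','s10');o=ctrl.get_obs();print(o['time'],o['position'],o['wrist_force'],o['finger_gap'])
for n,c,r in(('top',load('top'),0),('top2',t,0)):
    im=cv2.cvtColor(c['pixels'],cv2.COLOR_RGB2HSV)[200:275,335:405]
    m=cv2.inRange(im,(5,130,125),(20,255,255));m=cv2.morphologyEx(m,cv2.MORPH_OPEN,np.ones((3,3)))
    for k in cv2.findContours(m,0,2)[0]:
        if cv2.contourArea(k)>40: print(n,cv2.contourArea(k),np.array(cv2.minAreaRect(k)[0])+[335,200])
# difference against start elsewhere
for n,a,b in(('top',load('top'),t),('scene',load('scene'),s)):
    d=cv2.absdiff(a['pixels'],b['pixels']).max(2);m=cv2.morphologyEx((d>60).astype(np.uint8),cv2.MORPH_OPEN,np.ones((3,3)))
    for x in cv2.connectedComponentsWithStats(m)[2][1:]:
        if x[4]>25: print(n,x)
# scene stick: dark wood columns per row, crude vs start
for c in(load('scene'),s):
    g=c['pixels'].astype(int)
    for v in(110,120,130,140,150): print(v,g[v,165:200].sum(1).tolist())
E
```

```text
24.4667 [ 0.494 -0.068  0.259] [ 0.038 -0.934 -0.236] 0.09504633109971626
top 55.0 [365.231 242.654]
top 95.0 [386.52 237.36]
top2 49.5 [360.365 241.241]
top2 99.0 [382.  235.5]
top [ 102  190   20   99 1270]
top [ 186  191  108  142 4796]
top [ 90 192  14  99 669]
top [351 224   9  20 104]
top [376 231   8   8  37]
top [385 237   8   7  36]
top [366 241   7   7  30]
top [275 248  12  12 101]
top [296 251   5  14  53]
top [289 254   6  14  48]
top [205 265   8  27  86]
top [ 210  267   51   63 1675]
top [276 266  22  87 725]
top [196 293  11  37 140]
top [274 321   9  31 128]
top [   0  340  162   44 3354]
top [205 344   7   9  47]
top [233 344  13  10 109]
top [263 358   7   7  42]
top [226 363  17  21 225]
scene [255  26  24   6  89]
scene [290  41   7   9  50]
scene [248  77   9  19 148]
scene [261  78  28  32 364]
scene [325  99  21  12  97]
scene [486 102  26   9 107]
scene [284 107   8   7  40]
scene [351 113  15   8  79]
scene [286 115   9   5  30]
scene [ 349  126  110   46 1624]
scene [ 231  128   97   66 3001]
scene [ 378  168   30   71 1279]
scene [243 179   5   8  26]
sce
[... 1118 characters left out ...]
 252, 268, 250, 254, 234, 170, 146, 158, 175, 163, 149, 145, 146, 160, 211, 254, 241, 253, 240, 246, 246, 255, 232, 233, 232, 244, 236, 240, 239, 239, 252, 242]
130 [243, 253, 250, 240, 246, 254, 248, 250, 261, 262, 221, 174, 149, 163, 161, 172, 181, 243, 263, 254, 257, 239, 241, 250, 242, 252, 249, 260, 247, 243, 239, 264, 273, 262, 261]
140 [262, 255, 257, 273, 274, 267, 279, 269, 264, 269, 266, 268, 228, 174, 164, 152, 169, 145, 222, 259, 248, 234, 238, 212, 223, 225, 235, 243, 238, 222, 230, 233, 229, 228, 245]
150 [254, 258, 255, 243, 221, 380, 622, 533, 341, 342, 354, 348, 207, 161, 164, 178, 184, 185, 160, 305, 343, 333, 337, 341, 343, 336, 350, 340, 293, 596, 559, 331, 213, 227, 225]
```

```bash
python3 -c "
from cell import ctrl
print(ctrl.finish_job())"
```

```text
the job is handed in; nothing more can be done
None
```

I handed the job in at about 24.5 s: the carton lies flat in the tray, the beads were stirred about two full rounds clockwise from and back to the handle side with all six still in the basin, and the stick stands upright in its tin.

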